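# Mount a finial blank on the tilted carving stand

## Robot

A 7-joint arm with a two-finger parallel gripper is mounted at the origin on a cart in front of the work surface, level with it; the furniture and walls round the work are solid. World frame = base frame: x ahead of the robot, y to its left, z up, the work surface at z = 0. Lengths are in m, angles in degrees, forces in N, time in s.
With the tool pointing down it reaches from about 0.425 to 0.875 m from the base axis. Payload 4.7 kg.
Tool frame: the origin (TCP) lies midway between the tips of the shut fingers; the grasp point (between the pads) lies 19 mm behind it; z points along the fingers, y is the line along which they close (so a half turn about z gives the same grasp; the last joint's range is limited). The gripper opens to 87 mm and grips with 3 to 60 N. Pads are 19 mm wide; open, the fingers measure 117 mm over their backs; the gripper's body (75 mm by 190 mm) begins 51 mm behind the grasp point.
Start: joints at [-69.265, 18.392, -4.016, 83.108, 1.295, 78.541, -3.26], TCP at [0.222, 0.611, 0.223] pointing down, gripper open.
Joint ranges: [-163.93, 163.93], [-17.29, 119.83], [-79.2, 71.16], [3.27, 140.29], [-89.18, 269.18], [5.43, 117.66], [-154.24, 154.24]. Speed limits (degrees/s): [147.25, 147.25, 180, 180, 180, 180, 180].

## Interface

Orientations are given as [roll, pitch, yaw] about the fixed x, y, z axes, in that order (R = Rz(yaw) Ry(pitch) Rx(roll)).
In Python, from cell import env gives the robot as it stands. The module is installed in compiled form; this text tells all that it offers.
- The arm moves only by the tool step_arm, never from a script. Its argument "rows" is a list of rows, each an object with "angular": the turn, a rotation vector about the tool's x, y, z in units of pi rad (1.0 is pi rad), a list of three; "slide": the shift along the tool's x, y, z in units of 500 mm (1.0 is 500 mm), a list of three; "jaw": the opening, from 0 (shut) to 1 (fully open). A call has 1 to 10 rows; each row shifts and turns the commanded pose from where the row before left it, along the tool's axes as they then stand; what a row does not reach is not made up. A row lasts 1/8 s, in which the tool goes at most 62.5 mm and 10.7 degrees, less where a joint would pass 70% of its speed; a pose out of reach is approached as far as the arm can. A call with a number of a shift or a turn outside -1 to 1 is refused whole. A call with a gripper value outside its range is refused whole. The fingers move at their own pace and stop on an object; "newtons" is the grip in N (left out, the last holds). Time passes only in rows, so rows that do not move let the fingers close. It gives the time, the measured TCP pose, the force, the opening and the grip force at its end, in the units of the state.
- env.get_obs(): the state, without advancing time (a new reading comes with each control period).
- env.read_camera(name): name is "scene" or "top"; returns the picture (384x512x3 uint8, red, green, blue); there is no depth.
- env.camera_info(name): a dict with "fx", "fy", "cx", "cy" (pixels), "R" (3x3) and "t" (3): a world point X has camera coordinates R X + t. Camera axes: x right, y down, z forward; pixel columns grow to the right and rows downward; lengths in m; the calibration is good to about 2 mm. A picture is of the moment at which its call begins. camera_info takes no time and is no camera call.
- env.sign_off(): hands the job in; it is judged then, once.
The state is a dict: "time_s": time; "qpos": joint angles; "joint_velocities": joint speeds; "effort": joint torques, N m; "tool_pos": TCP position; "tool_rot": TCP orientation; "force": force on the tool from outside, world axes, zero at the start; "wrist_torque": the same for the moment, N m; "grip_width": finger opening in m; "grasp_force": force on a finger pad.
Only numpy, scipy, OpenCV 4.12 (cv2) and the standard library are available. Lean on these libraries where they do the work, as an engineer would, in place of code of your own. Each camera call takes 0.05 s, during which the arm holds its last target. There are 200 camera calls.

## Task

Mount the finial blank on the tilted carving stand: set its round faceplate over the spindle nose and turn it until the notch in the plate lines up with the key, so that it drops fully home and lies flush on the steel flange. Then swing the retaining catch all the way in over the plate's rim, let go, and leave the carved bear, the round tin and the square offcut where they are.

Things in the scene. Friction and masses are not known exactly. Their poses are not given: they have to be found in the camera images.
- finial: Wooden bed-post finial blank, 100 mm high in all, 0.3 to 0.6 kg, loose, upright on the bench at the start: a round plywood faceplate 110 mm in diameter (z 0 to 18 mm), on it a square plinth (z 18 to 70), on top a turned bud 44 mm across (z 70 to 100). Centred below is a round bore 31 mm across, 40 mm deep. Origin: centre of the plate's underside; z up its axis; the notch lies along -x.
- plinth (a point): Where to grip the blank: centre of its square plinth, 50 x 50 mm, faces square to the blank's x and y; 48 mm above the plate's underside, 22 mm below the plinth's top, 52 mm below the top of the bud. Same axes as finial.
- notch (a point): Middle of the open notch near the plate's rim, 48 mm from the axis along the blank's -x, 9 mm above the underside. The notch is 15 mm wide, edges bevelled 1.5 mm, through the whole plate, and runs from the bore straight out through the rim; seen from above as a gap in the rim.
- stand: Carving stand of dark iron, bolted down: base plate 170 x 130 x 12 mm, two cheeks and a round head whose axis leans 30 degrees from vertical towards the stand's -x (to the robot's right and a little towards it) and stays so. Origin: centre of its underside on the bench; z up; y towards the catch. The flange centre is at x -12, y 0, z 118 mm.
- seat (a point): Centre of the spindle's bright steel flange face (112 mm across). z: along the leaning axis, up out of the flange. A round nose 28 mm thick stands on it, 35 mm high, its top 10 mm tapering to 15 mm across. The key lies along -x. The spindle is locked: hand forces do not turn it. With the blank home, finial coincides with this frame, axes too.
- key (a point): Top of the feather key, 30 mm from the spindle axis along -x of seat. The key is 12 mm wide and stands 14 mm above the flange, its top bevelled to 4 mm wide; it runs from the nose out to 40 mm from the axis. A plate whose notch is not lined up rests on it, 14 mm too high but already centred by the nose.
- catch (a joint): Angle of the retaining catch, rad. 0: closed, against its stop, its nose pointing at the spindle axis, 10 mm over the rim of a plate that is home and 2 mm above it. It starts swung clear, at 1.15 to 1.5. It turns about an axis parallel to the spindle's, stays where it is left, and takes about 2 N at the knob to move.
- catch_pivot (a point): Pivot of the catch, on the +y side of the stand's head (robot's side), 70 mm from the spindle axis, 20 mm above the flange face. z parallel to the spindle axis; y points to the knob; the nose, 16 mm wide, 8 mm thick, reaches 25 mm along -y. It closes clockwise as seen from above, until y points straight away from the spindle axis.
- catch_knob (a point): Middle of the catch's upright black knob, 42 mm from the pivot; 13 to 18 mm thick, parallel to the spindle axis, its top 15 mm above this point, the catch's bar 19 mm below it. Swung clear it lies on the low (-x) side of the stand and moves up-slope, to the left, to close. Same axes as catch_pivot.
- bear: Rough-carved wooden bear, 61 x 63 x 96 mm, bystander; origin at its underside.
- wax_tin: Flat round tin, 77 mm in diameter, 31 mm high, bystander; origin at its underside.
- offcut: Hardwood offcut block, 45 x 60 x 45 mm, bystander; origin at its underside.
Things that resemble listed ones, but are neither listed nor needed, are in the scene too. Several things have the shape of the finial; the one meant has the colours described above.

How it is judged:
By the outcome, as a careful person would: the job done as asked, in the order asked, and still so for the second after the job is handed in, with the robot touching nothing.
It also fails if it takes over 54 s, if anything falls off the work surface, if the arm or the gripper's body presses on something with over 40 N, if the wrist force passes 120 N, or if a joint passes its speed limit or range.

## Working session

There is one attempt and no reset: what is moved stays moved. The work goes in short steps, Python scripts to look and compute and a tool call to move; the robot and the scene stay as the last step left them, time stands still between calls to the robot, and variables do not carry over. Pictures are saved under pics/ and viewed, at most 10 in all, crops included, and the job is handed in when it is done.

Besides the shell and the picture viewer there is one more tool, called after "Emit:" as name(argument=value, ...) on one line, values as JSON. step_arm: Moves the arm, as the interface text tells. Shifts and turns lie within -1 to 1; 1 stands for 500 mm of shift or pi rad of turn. Its arguments: {"type":"object","properties":{"rows":{"type":"array"},"newtons":{"type":"number"}},"required":["rows"]}

```bash
mkdir -p pics; ls; python3 - <<'E'
from cell import env
import cv2,numpy as np
np.set_printoptions(precision=4,suppress=True)
for n in("scene","top"):
    im=env.read_camera(n); cv2.imwrite(f"pics/{n}0.png",im[:,:,::-1]); i=env.camera_info(n)
    big=cv2.resize(im,(768,576),interpolation=cv2.INTER_CUBIC); cv2.imwrite(f"pics/{n}0b.png",big[:,:,::-1])
    print(n,i, -np.array(i["R"]).T@i["t"])
print(env.get_obs())
E
```

```text
pics
scene {'fx': 392.8587590338111, 'fy': 392.8587590338111, 'cx': 254.88798168517428, 'cy': 191.7249500373903, 'R': array([[ 0.7496, -0.6616,  0.0167],
       [-0.3693, -0.4391, -0.819 ],
       [ 0.5492,  0.6078, -0.5735]]), 't': array([-0.4088,  0.3064,  0.9114])} [-0.0809 -0.6899  0.7804]
top {'fx': 494.7592928363548, 'fy': 494.7592928363548, 'cx': 257.6260075231985, 'cy': 187.7706932400572, 'R': array([[ 0.0157, -0.9998,  0.0122],
       [-0.9967, -0.0166, -0.0792],
       [ 0.0794, -0.0109, -0.9968]]), 't': array([-0.0211,  0.5652,  1.5455])} [0.441  0.0052 1.5856]
{'time_s': 0.1, 'qpos': array([-69.2647,  18.4343,  -4.0138,  83.1675,   1.2966,  78.5409,
        -3.2588]), 'joint_velocities': array([-0.0504,  0.0163,  0.0637, -0.1873,  0.014 ,  0.055 , -0.1097]), 'effort': array([ -0.0003, -49.2574,  -0.4059, -31.3396,  -0.0643,   0.0396,
         0.0001]), 'tool_pos': array([0.2214, 0.6106, 0.2216]), 'tool_rot': array([-179.9026,    0.0076,  160.0742]), 'force': array([-0.5325,  0.7764, -0.5152]), 'wrist_torque': array([ 0.005, -0.021, -0.023]), 'grasp_force': 0.0, 'grip_width': 0.08666182847963473}
```

View pics/scene0b.png

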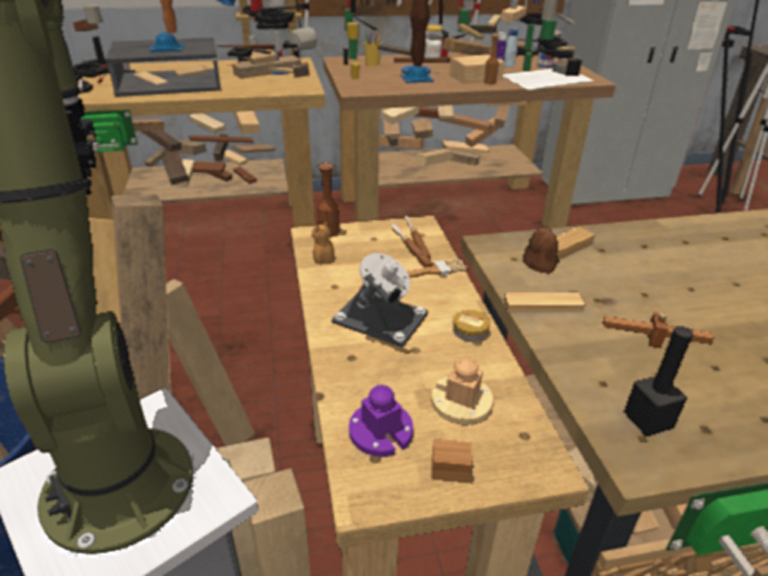

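View pics/top0b.png

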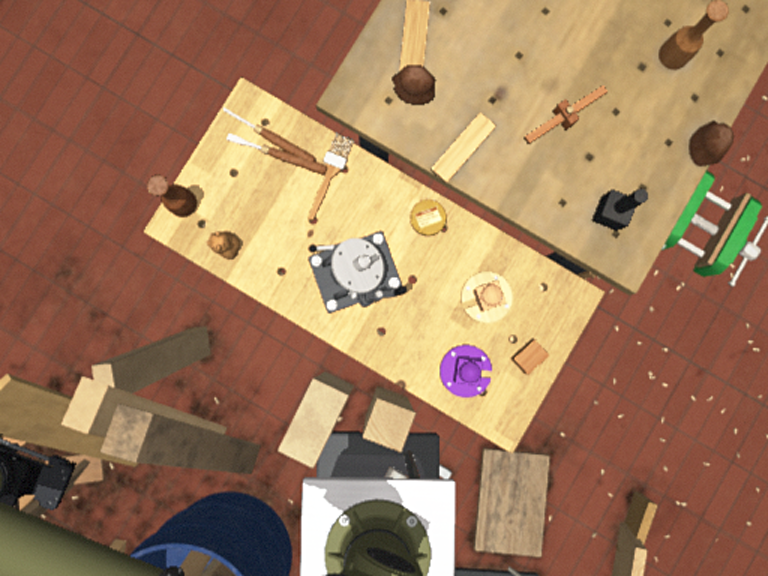

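The wooden finial is the target, at (487,297) in the top view and (463,390) in the scene view; the purple one is a decoy. The stand is at (358,265) top / (385,280) scene, with the catch knob near (405,288) top. I'll crop in for detail.

```bash
python3 - <<'E'
import cv2,numpy as np
t=cv2.imread("pics/top0.png"); s=cv2.imread("pics/scene0.png")
def c(im,x,y,w,h,k): return cv2.resize(im[y:y+h,x:x+w],None,fx=k,fy=k,interpolation=cv2.INTER_CUBIC)
# each 400x300
a=[c(t,200,145,80,60,5),c(t,300,175,50,37,8)[:296],c(s,215,160,80,60,5),c(s,283,233,50,37,8)[:296]]
a=[cv2.resize(i,(400,300)) if i.shape[0]==300 else np.vstack([i,np.zeros((4,400,3),np.uint8)]) for i in a]
cv2.imwrite("pics/crops.png",np.vstack([np.hstack(a[:2]),np.hstack(a[2:])]))
E
```

```text
(no output)
```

View pics/crops.png

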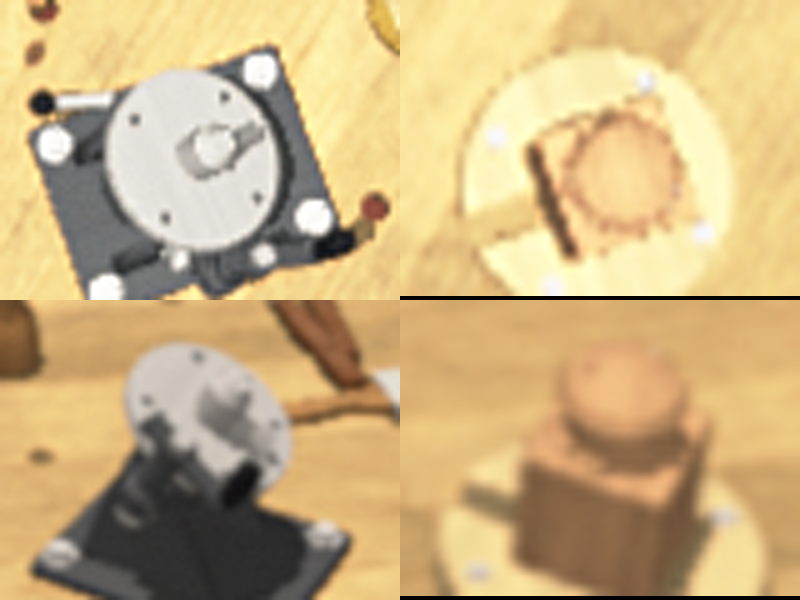

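The top crop shows four dots on the finial plate (centre ≈ px 325,198, notch to the left), plus four flange dots, the key to the right and up, the black catch knob at (267,194) and the base bolts. The scene crop shows the knob at (263,196). Next I'll measure these by blob centroids.

```bash
cat > h.py <<'E'
import cv2,numpy as np
np.set_printoptions(precision=4,suppress=True)
from cell import env
I={n:env.camera_info(n) for n in("scene","top")}
def ray(n,p):
    i=I[n]; R=np.array(i["R"]); d=R.T@np.array([(p[0]-i["cx"])/i["fx"],(p[1]-i["cy"])/i["fy"],1]); return -R.T@i["t"],d/np.linalg.norm(d)
def plane(n,p,q,nn):
    o,d=ray(n,p); return o+d*(np.dot(np.subtract(q,o),nn)/np.dot(d,nn))
def onz(n,p,z): return plane(n,p,[0,0,z],[0,0,1])
def tri(a,b):
    (o,d),(u,e)=ray("top",a),ray("scene",b)
    s=np.linalg.lstsq(np.c_[d,-e],u-o,rcond=None)[0]; p,q=o+d*s[0],u+e*s[1]; return (p+q)/2,np.linalg.norm(p-q)
def proj(n,X):
    i=I[n]; c=np.array(i["R"])@X+i["t"]; return np.array([i["fx"]*c[0]/c[2]+i["cx"],i["fy"]*c[1]/c[2]+i["cy"]])
def blob(im,p,sign,r=3):
    "centroid of bright(+1)/dark(-1) blob near p"
    g=sign*cv2.cvtColor(im,cv2.COLOR_BGR2GRAY).astype(float); x,y=np.round(p).astype(int)
    w=g[y-r:y+r+1,x-r:x+r+1]; w=np.clip(w-np.median(w)-0.25*(w.max()-np.median(w)),0,None); yy,xx=np.mgrid[y-r:y+r+1,x-r:x+r+1]
    return np.array([(w*xx).sum(),(w*yy).sum()])/w.sum()
E
python3 - <<'E'
from h import *
t=cv2.imread("pics/top0.png"); s=cv2.imread("pics/scene0.png")
# crop pixel -> image: (p+.5)/k-.5+origin
f=lambda p,o,k:(np.array(p)+.5)/k-.5+o
W=[f(p,(300-50,175),8) for p in [(645,80),(497,137),(703,232),(553,287)]]
hsv=cv2.cvtColor(t,cv2.COLOR_BGR2HSV)
D=[]
for p in W:
    x,y=np.round(p).astype(int); w=255.-hsv[y-2:y+3,x-2:x+3,1]; w=np.clip(w-np.median(w)-20,0,None); yy,xx=np.mgrid[y-2:y+3,x-2:x+3]
    q=np.array([(w*xx).sum(),(w*yy).sum()])/w.sum(); D.append(onz("top",q,.018)); print(p,q,D[-1])
D=np.array(D); print("finial c",D.mean(0),"r",np.linalg.norm(D-D.mean(0),axis=1),"ang",np.degrees(np.arctan2(*(D-D.mean(0))[:,1::-1].T*1.0)) )
n=onz("top",f((475-400,220),(300,175),8),.018); v=n-D.mean(0); print("notch rough ang",np.degrees(np.arctan2(v[1],v[0])))
# base bolts
B=np.array([onz("top",f(p,(200,145),5),.017) for p in [(262,70),(55,145),(315,215),(105,290)]]); print("bolts",B,B.mean(0))
for a,b in((1,0),(3,2),(2,0),(3,1)): v=B[b]-B[a]; print(np.linalg.norm(v),np.degrees(np.arctan2(v[1],v[0])))
# flange dots
F=[f(p,(200,145),5) for p in [(135,118),(225,97),(258,198),(165,218)]]
F=[blob(t,p,-1,2) for p in F]; print("F",F)
for im,n in((t,"top"),(s,"scene")):
    h=cv2.cvtColor(im,cv2.COLOR_BGR2HSV); m=((h[...,1]<45)&(h[...,2]>110)).astype(np.uint8)
    nn,l,st,c=cv2.connectedComponentsWithStats(m); x,y=(238,177) if n=="top" else (251,179)
    k=min(range(1,nn),key=lambda k:np.hypot(*(c[k]-(x,y)))+ (1e3 if st[k,4]<200 else 0)); cs,_=cv2.findContours((l==k).astype(np.uint8),0,1)
    C=max(cs,key=cv2.contourArea); print(n,st[k],cv2.fitEllipse(cv2.convexHull(C)), )
print("knob",tri(f((335,243),(200,145),5),f((240,182),(215,160),5)))
print("bud top tri?",tri(f((628-400,170),(300,175),8),f((625-400,375-300),(283,233),8)))
E
```

```text
[330.1875 184.5625] [330.2925 184.6415] [ 0.5797 -0.2433  0.018 ]
[311.6875 191.6875] [311.5179 191.5357] [ 0.5567 -0.1836  0.018 ]
[337.4375 203.5625] [337.4577 203.5423] [ 0.5198 -0.2663  0.018 ]
[318.6875 210.4375] [318.5532 210.4894] [ 0.4968 -0.2063  0.018 ]
finial c [ 0.5382 -0.2249  0.018 ] r [0.0454 0.0452 0.0454 0.0454] ang [ -23.9508   65.9508 -113.9692  155.893 ]
notch rough ang 107.14750887212895
bolts [[ 0.6591  0.0075  0.017 ]
 [ 0.6087  0.1385  0.017 ]
 [ 0.5667 -0.0278  0.017 ]
 [ 0.5168  0.1047  0.017 ]] [0.5878 0.0557 0.017 ]
0.14036557836111307 -68.94660495877453
0.14153784034859265 -69.34822449841293
0.09887679197586434 20.889167746975023
0.09789504432647975 20.203426222373714
F [array([226.502 , 168.4902]), array([244.9169, 163.5356]), array([251.0377, 184.1132]), array([232.6425, 188.181 ])]
top [ 206  159   50   49 1478] ((228.34938049316406, 181.7921600341797), (45.24571228027344, 56.408512115478516), 59.06180191040039)
scene [240 169  33  29 584] ((256.0003967285156, 183.1997833251953), (24.752538681030273, 35.47377014160156), 121.97063446044922)
knob (array([ 0.5402, -0.0367,  0.1355]), np.float64(0.0018332759944019639))
bud top tri? (array([ 0.5387, -0.2245,  0.0928]), np.float64(0.0009728430942581515))
```

```bash
python3 - <<'E'
from h import *
F=np.array([[226.502,168.4902],[244.9169,163.5356],[251.0377,184.1132],[232.6425,188.181]])
f=lambda p,o,k:(np.array(p)+.5)/k-.5+o
print("flange tri",tri(F.mean(0),(256.5,183.5)))
yaw=np.radians(110.9); c,s=np.cos(yaw),np.sin(yaw); X=np.array([c,s,0]); Y=np.array([-s,c,0]); S=np.array([.5878,.0557,0])
n=-X*.5+np.array([0,0,.866]); sx=X*.866+np.array([0,0,.5]); P=S-.012*X+np.array([0,0,.118]); print("pred flange",P,"n",n,"sx",sx, "sy",Y)
D=np.array([plane("top",p,P,n) for p in F]); m=D.mean(0); print("dots mean",m)
for d in D: print(np.linalg.norm(d-m),np.degrees(np.arctan2((d-m)@Y,(d-m)@sx)))
print("key proj top",proj("top",P+.014*n-.03*sx),proj("top",P+.014*n-.04*sx),"seen tip",f((262,128),(200,145),5))
print("nosetop",proj("top",P+.035*n),"seen",f((215,143),(200,145),5), proj("scene",P+.035*n))
pv=P+.07*Y+.02*n; print("pivot",pv,proj("top",pv),proj("scene",pv))
k,_=tri(f((335,243),(200,145),5),f((240,182),(215,160),5)); k=k-pv
print("knob in seat axes rel pivot",k@sx,k@Y,k@n,"angle",np.degrees(np.arctan2(-k@sx,k@Y)))
for a in(1.15,1.3,1.5):
  q=pv+.042*(-np.sin(a)*sx+np.cos(a)*Y); print(a,q,proj("top",q+.015*n),proj("scene",q+.015*n),proj("top",q))
E
```

```text
flange tri (array([0.5917, 0.0466, 0.1131]), np.float64(0.001769448774572129))
pred flange [0.5921 0.0445 0.118 ] n [ 0.1784 -0.4671  0.866 ] sx [-0.3089  0.809   0.5   ] sy [-0.9342 -0.3567  0.    ]
dots mean [0.592  0.0456 0.1186]
0.04446278462249012 -45.70641746963711
0.04688052910856161 -138.0824625884776
0.045417335929361924 131.8587315180016
0.0450015514125263 40.65340810926044
key proj top [249.6476 172.3789] [252.369  171.5842] seen tip [252.  170.2]
nosetop [244.6197 172.9227] seen [242.6 173.2] [262.78   175.5045]
pivot [0.5303 0.0102 0.1353] [250.3887 196.5624] [249.3963 190.0832]
knob in seat axes rel pivot -0.04089500207090745 0.007404321559616519 0.02383302055567683 angle 79.73738263822113
1.15 [ 0.5261 -0.027   0.1162] [265.3519 197.4476] [259.2026 198.9184] [262.8631 198.5675]
1.3 [ 0.5323 -0.0266  0.1151] [265.2413 195.3737] [260.73   198.3315] [262.7561 196.5102]
1.5 [ 0.5404 -0.0248  0.1144] [264.6674 192.6232] [262.4279 197.1647] [262.1895 193.7823]
```

Measured: the finial is at (0.538,−0.225) with its notch at 111°, and the seat is at (0.592,0.045,0.118) with the lean azimuth at −69°. The catch is at about 1.4 rad. I'll swing over to the finial in an arc.

Emit:
step_arm(rows=[{"angular": [0,0,0.0258],"slide": [-0.1055,-0.011,0],"jaw": 1},{"angular": [0,0,0.0258],"slide": [-0.1055,-0.011,0],"jaw": 1},{"angular": [0,0,0.0258],"slide": [-0.1055,-0.011,0],"jaw": 1},{"angular": [0,0,0.0258],"slide": [-0.1055,-0.011,0],"jaw": 1},{"angular": [0,0,0.0258],"slide": [-0.1055,-0.011,0],"jaw": 1},{"angular": [0,0,0.0258],"slide": [-0.1055,-0.011,0],"jaw": 1},{"angular": [0,0,0.0258],"slide": [-0.1055,-0.011,0],"jaw": 1},{"angular": [0,0,0.0258],"slide": [-0.1055,-0.011,0],"jaw": 1},{"angular": [0,0,0.0258],"slide": [-0.1055,-0.011,0],"jaw": 1},{"angular": [0,0,0.0258],"slide": [-0.1055,-0.011,0],"jaw": 1}])

```text
time_s: 1.35
tool_pos: [0.5755, 0.2333, 0.222]
tool_rot: [-180.0, 0.0, 113.5]
force: [0.8, -0.1, -0.3]
grip_width: 0.0869
grasp_force: 0.0
```

Emit:
step_arm(rows=[{"angular": [0,0,0.0258],"slide": [-0.1055,-0.011,0],"jaw": 1},{"angular": [0,0,0.0258],"slide": [-0.1055,-0.011,0],"jaw": 1},{"angular": [0,0,0.0258],"slide": [-0.1055,-0.011,0],"jaw": 1},{"angular": [0,0,0.0258],"slide": [-0.1055,-0.011,0],"jaw": 1},{"angular": [0,0,0.0258],"slide": [-0.1055,-0.011,0],"jaw": 1},{"angular": [0,0,0.0258],"slide": [-0.1055,-0.011,0],"jaw": 1},{"angular": [0,0,0.0258],"slide": [-0.1055,-0.011,0],"jaw": 1},{"angular": [0,0,0.0258],"slide": [-0.1055,-0.011,0],"jaw": 1},{"angular": [0,0,0.0258],"slide": [-0.1055,-0.011,0],"jaw": 1},{"angular": [0,0,0.0258],"slide": [-0.1055,-0.011,0],"jaw": 1}])

```text
time_s: 2.6
tool_pos: [0.5453, -0.2817, 0.2221]
tool_rot: [-180.0, 0.0, 67.1]
force: [0.7, 0.4, 0.5]
grip_width: 0.087
grasp_force: 0.0
```

Emit:
step_arm(rows=[{"angular": [0,0,0.05],"slide": [0,0,0],"jaw": 1},{"angular": [0,0,0.05],"slide": [0,0,0],"jaw": 1},{"angular": [0,0,0.05],"slide": [0,0,0],"jaw": 1},{"angular": [0,0,0.05],"slide": [0,0,0],"jaw": 1},{"angular": [0,0,0.05],"slide": [0,0,0],"jaw": 1},{"angular": [0,0,0],"slide": [0,0,0],"jaw": 1},{"angular": [0,0,0],"slide": [0,0,0],"jaw": 1}])

```text
time_s: 3.48
tool_pos: [0.546, -0.2801, 0.2223]
tool_rot: [-180.0, 0.0, 22.4]
force: [0.4, -1.4, -0.7]
grip_width: 0.0869
grasp_force: 0.0
```

```bash
cat >> h.py <<'E'
from scipy.spatial.transform import Rotation as Ro
def go(pos,R):
    o=env.get_obs(); C=Ro.from_euler("xyz",o["tool_rot"],degrees=True)
    print("pose",o["tool_pos"],o["tool_rot"],"q",o["qpos"],"t",o["time_s"],"F",o["force"])
    if not isinstance(R,Ro): R=Ro.from_euler("xyz",R,degrees=True)
    print("slide",C.inv().apply(np.subtract(pos,o["tool_pos"]))/.5,"ang",(C.inv()*R).as_rotvec()/np.pi)
E
python3 -c "
from h import *
go([.538,-.225,.035],[180,0,21])"
```

```text
pose [ 0.546  -0.2801  0.2223] [-179.9793    0.0133   22.3512] q [-12.4907  17.3512  45.8965  90.092  -12.65    77.9557 -32.8903] t 3.475 F [ 0.3847 -1.4298 -0.7069]
slide [ 0.0272 -0.1078  0.3747] ang [-0.0001  0.0001  0.0075]
```

Emit:
step_arm(rows=[{"angular": [0,0,0.0075],"slide": [0.0136,-0.054,0],"jaw": 1},{"angular": [0,0,0],"slide": [0.0136,-0.054,0.02],"jaw": 1},{"angular": [0,0,0],"slide": [0,0,0.07],"jaw": 1},{"angular": [0,0,0],"slide": [0,0,0.07],"jaw": 1},{"angular": [0,0,0],"slide": [0,0,0.04],"jaw": 1},{"angular": [0,0,0],"slide": [0,0,0],"jaw": 1}])

```text
time_s: 4.22
tool_pos: [0.538, -0.2248, 0.1214]
tool_rot: [-179.9, 0.1, 20.9]
force: [-0.1, 0.7, -0.1]
grip_width: 0.0871
grasp_force: 0.0
```

```bash
python3 - <<'E'
from h import *
go([.538,-.225,.035],[180,0,21])
a=env.read_camera("top")[:,:,::-1];b=env.read_camera("scene")[:,:,::-1]
cv2.imwrite("pics/p1.png",np.hstack([cv2.resize(a[150:250,275:375],(400,400)),cv2.resize(b[190:290,260:360],(400,400))]))
E
```

```text
pose [ 0.538  -0.2248  0.1214] [-179.9212    0.1303   20.87  ] q [-17.0293  17.8363  44.0129 101.3561 -13.3905  66.3506 -38.0682] t 4.225 F [-0.0879  0.6814 -0.1328]
slide [0.0002 0.0005 0.1728] ang [-0.0004  0.0007 -0.0007]
```

View pics/p1.png

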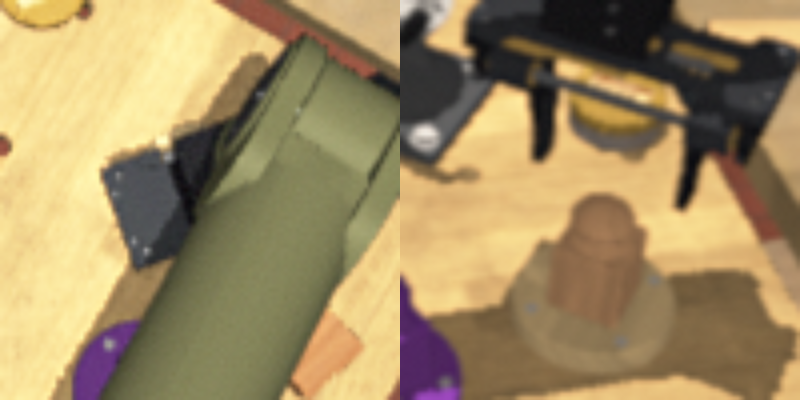

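The scene view shows the open gripper squarely above the wooden finial; the forearm hides it in the top view. Descending to grip.

Emit:
step_arm(rows=[{"angular": [0,0,0],"slide": [0,0,0.06],"jaw": 1},{"angular": [0,0,0],"slide": [0,0,0.06],"jaw": 1},{"angular": [0,0,0],"slide": [0,0,0.04],"jaw": 1},{"angular": [0,0,0],"slide": [0,0,0.012],"jaw": 1},{"angular": [0,0,0],"slide": [0,0,0],"jaw": 1}])

```text
time_s: 4.95
tool_pos: [0.5394, -0.2254, 0.0371]
tool_rot: [180.0, -0.0, 20.8]
force: [-0.4, -0.4, -0.6]
grip_width: 0.087
grasp_force: 0.0
```

Emit:
step_arm(newtons=40, rows=[{"angular": [0,0,0],"slide": [0,0,0],"jaw": 0},{"angular": [0,0,0],"slide": [0,0,0],"jaw": 0},{"angular": [0,0,0],"slide": [0,0,0],"jaw": 0},{"angular": [0,0,0],"slide": [0,0,0],"jaw": 0},{"angular": [0,0,0],"slide": [0,0,0],"jaw": 0},{"angular": [0,0,0],"slide": [0,0,0],"jaw": 0}])

```text
time_s: 5.7
tool_pos: [0.5388, -0.2246, 0.0366]
tool_rot: [-179.9, -0.0, 20.9]
force: [-0.9, 1.5, 2.2]
grip_width: 0.05
grasp_force: 40.0
```

Emit:
step_arm(rows=[{"angular": [0,0,0],"slide": [0,0,-0.04],"jaw": 0},{"angular": [0,0,0],"slide": [0,0,-0.09],"jaw": 0},{"angular": [0,0,0],"slide": [0,0,-0.1],"jaw": 0},{"angular": [0,0,0],"slide": [0,0,-0.1],"jaw": 0},{"angular": [0,0,0],"slide": [0,0,-0.1],"jaw": 0},{"angular": [0,0,-0.03],"slide": [0,0,0],"jaw": 0},{"angular": [0,0,-0.055],"slide": [0,0,0],"jaw": 0},{"angular": [0,0,-0.055],"slide": [0,0,0],"jaw": 0},{"angular": [0,0,-0.055],"slide": [0,0,0],"jaw": 0},{"angular": [0,0,-0.055],"slide": [0,0,0],"jaw": 0}])

```text
time_s: 6.95
tool_pos: [0.5384, -0.2257, 0.2522]
tool_rot: [180.0, 0.0, 66.1]
force: [0.0, -0.1, -3.0]
grip_width: 0.0496
grasp_force: 40.0
```

Emit:
step_arm(rows=[{"angular": [0,0,-0.055],"slide": [0,0,0],"jaw": 0},{"angular": [0,0,-0.055],"slide": [0,0,0],"jaw": 0},{"angular": [0,0,-0.055],"slide": [0,0,0],"jaw": 0},{"angular": [0,0,-0.055],"slide": [0,0,0],"jaw": 0},{"angular": [0,0,-0.055],"slide": [0,0,0],"jaw": 0},{"angular": [0,0,-0.055],"slide": [0,0,0],"jaw": 0},{"angular": [0,0,0],"slide": [0,0,0],"jaw": 0}])

```text
time_s: 7.82
tool_pos: [0.5385, -0.2257, 0.2521]
tool_rot: [-180.0, 0.0, 125.1]
force: [0.0, 0.9, -4.0]
grip_width: 0.0494
grasp_force: 40.0
```

```bash
cat >> h.py <<'E'
yaw=np.radians(110.9); SX0=np.array([np.cos(yaw),np.sin(yaw),0]); Y=np.array([-np.sin(yaw),np.cos(yaw),0])
n=-SX0*.5+np.array([0,0,.866]); sx=SX0*.866+np.array([0,0,.5]); P=np.array([.592,.045,.118])
RS=Ro.from_matrix(np.c_[Y,sx,-n])
def seat(h,dx=0,dy=0): go(P+(.0366+h)*n+dx*sx+dy*Y,RS)
E
python3 -c "
from h import *
seat(.1)"
```

```text
pose [ 0.5385 -0.2257  0.2521] [-179.9992    0.0325  125.0773] q [-10.1023  10.3792  34.6818  91.5859  -5.9599  79.8751  60.2643] t 7.825 F [ 0.0013  0.9139 -3.9968]
slide [0.2491 0.3653 0.0314] ang [-0.1415  0.1103 -0.4109]
```

Emit:
step_arm(rows=[{"angular": [0,0,0],"slide": [0.02,0.03,0],"jaw": 0},{"angular": [0,0,0],"slide": [0.045,0.066,0.006],"jaw": 0},{"angular": [0,0,0],"slide": [0.045,0.066,0.006],"jaw": 0},{"angular": [0,0,0],"slide": [0.045,0.066,0.006],"jaw": 0},{"angular": [0,0,0],"slide": [0.045,0.066,0.006],"jaw": 0},{"angular": [0,0,0],"slide": [0.045,0.066,0.006],"jaw": 0},{"angular": [0,0,0],"slide": [0.004,0.005,0],"jaw": 0},{"angular": [-0.01,0.008,-0.03],"slide": [0,0,0],"jaw": 0},{"angular": [-0.0164,0.0128,-0.0477],"slide": [0,0,0],"jaw": 0},{"angular": [-0.0164,0.0128,-0.0477],"slide": [0,0,0],"jaw": 0}])

```text
time_s: 9.07
tool_pos: [0.6159, -0.0175, 0.2369]
tool_rot: [171.2, -4.4, 148.4]
force: [-0.1, -0.1, -3.1]
grip_width: 0.0499
grasp_force: 40.0
```

Emit:
step_arm(rows=[{"angular": [-0.0164,0.0128,-0.0477],"slide": [0,0,0],"jaw": 0},{"angular": [-0.0164,0.0128,-0.0477],"slide": [0,0,0],"jaw": 0},{"angular": [-0.0164,0.0128,-0.0477],"slide": [0,0,0],"jaw": 0},{"angular": [-0.0164,0.0128,-0.0477],"slide": [0,0,0],"jaw": 0},{"angular": [0,0,0],"slide": [0,0,0],"jaw": 0}])

```text
time_s: 9.7
tool_pos: [0.6162, -0.0196, 0.2353]
tool_rot: [156.6, -3.9, -176.5]
force: [0.1, -0.3, -3.7]
grip_width: 0.0497
grasp_force: 40.0
```

```bash
python3 -c "
from h import *
seat(.1)"
```

```text
pose [ 0.6162 -0.0196  0.2353] [ 156.6322   -3.8618 -176.509 ] q [ -3.4746  21.6005  20.4002  82.4372 -27.9829  89.5622 112.3346] t 9.7 F [ 0.0672 -0.2937 -3.6931]
slide [-0.0002  0.0023 -0.0012] ang [-0.0333  0.0244 -0.096 ]
```

Emit:
step_arm(rows=[{"angular": [-0.0167,0.0122,-0.048],"slide": [0,0,0],"jaw": 0},{"angular": [-0.0166,0.0122,-0.048],"slide": [0,0,0],"jaw": 0},{"angular": [0,0,0],"slide": [0,0,0],"jaw": 0},{"angular": [0,0,0],"slide": [0,0,0],"jaw": 0}])

```text
time_s: 10.2
tool_pos: [0.6161, -0.0175, 0.2369]
tool_rot: [150.0, 0.1, -159.0]
force: [0.3, -1.0, -3.6]
grip_width: 0.0499
grasp_force: 40.0
```

```bash
python3 - <<'E'
from h import *
seat(.1);seat(.045)
a=env.read_camera("top")[:,:,::-1];b=env.read_camera("scene")[:,:,::-1]
cv2.imwrite("pics/p2.png",np.hstack([cv2.resize(a[120:220,190:290],(400,400),interpolation=2),cv2.resize(b[110:210,210:310],(400,400),interpolation=2)]))
E
```

```text
pose [ 0.6161 -0.0175  0.2369] [ 150.0204    0.1377 -158.9927] q [  1.253   26.7245  17.3113  77.0916 -30.7987  96.8492 130.7819] t 10.2 F [ 0.3193 -0.9964 -3.6249]
slide [ 0.0005 -0.0028 -0.0002] ang [-0.0001  0.0004  0.0009]
pose [ 0.6161 -0.0175  0.2369] [ 150.0204    0.1377 -158.9927] q [  1.253   26.7245  17.3113  77.0916 -30.7987  96.8492 130.7819] t 10.2 F [ 0.3193 -0.9964 -3.6249]
slide [ 0.0006 -0.0028  0.1098] ang [-0.0001  0.0004  0.0009]
```

View pics/p2.png

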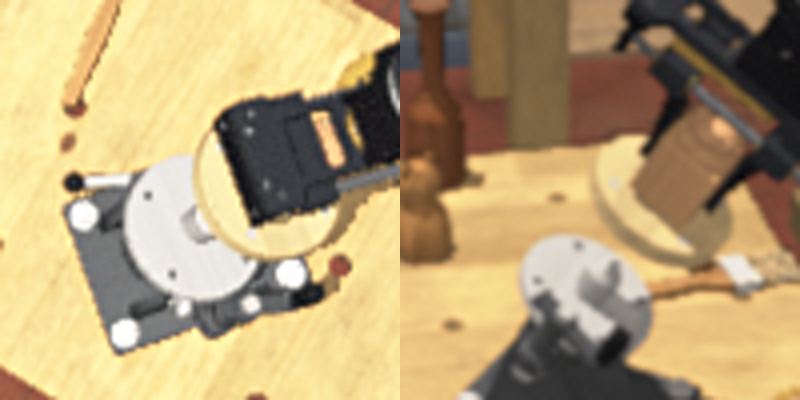

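Both views show the held finial tilted, parallel to the flange and coaxial with the nose. Lowering along the axis.

Emit:
step_arm(rows=[{"angular": [0,0,0],"slide": [0.0005,-0.0028,0.03],"jaw": 0},{"angular": [0,0,0],"slide": [0,0,0.04],"jaw": 0},{"angular": [0,0,0],"slide": [0,0,0.04],"jaw": 0},{"angular": [0,0,0],"slide": [0,0,0.01],"jaw": 0},{"angular": [0,0,0],"slide": [0,0,0.01],"jaw": 0},{"angular": [0,0,0],"slide": [0,0,0],"jaw": 0}])

```text
time_s: 11.05
tool_pos: [0.6049, 0.011, 0.1797]
tool_rot: [149.9, 0.2, -158.8]
force: [0.5, -0.2, -4.2]
grip_width: 0.0497
grasp_force: 40.0
```

Emit:
step_arm(rows=[{"angular": [0,0,0],"slide": [0,0,0.01],"jaw": 0},{"angular": [0,0,0],"slide": [0,0,0.01],"jaw": 0},{"angular": [0,0,0],"slide": [0,0,0.008],"jaw": 0},{"angular": [0,0,0],"slide": [0,0,0],"jaw": 0}])

```text
time_s: 11.55
tool_pos: [0.602, 0.018, 0.1671]
tool_rot: [149.9, 0.2, -158.8]
force: [0.1, 0.2, -2.8]
grip_width: 0.0498
grasp_force: 40.0
```

```bash
python3 - <<'E'
from h import *
seat(0)
E
```

```text
pose [0.602  0.018  0.1671] [ 149.9012    0.1745 -158.801 ] q [ -1.1169  26.6104  16.0737  85.3401 -31.2601  88.4775 132.0283] t 11.55 F [ 0.1071  0.1731 -2.8338]
slide [-0.0006  0.0006  0.0406] ang [0.0005 0.     0.0019]
```

Emit:
step_arm(rows=[{"angular": [0,0,0],"slide": [0,0,0.006],"jaw": 0},{"angular": [0,0,0],"slide": [0,0,0.006],"jaw": 0},{"angular": [0,0,0],"slide": [0,0,0.004],"jaw": 0},{"angular": [0,0,0],"slide": [0,0,0],"jaw": 0}])

```text
time_s: 12.05
tool_pos: [0.6006, 0.0217, 0.1603]
tool_rot: [149.9, 0.2, -158.8]
force: [-1.1, 0.4, -3.5]
grip_width: 0.0499
grasp_force: 40.0
```

Emit:
step_arm(rows=[{"angular": [0,0,0],"slide": [0,0,0.005],"jaw": 0},{"angular": [0,0,0],"slide": [0,0,0.005],"jaw": 0},{"angular": [0,0,0],"slide": [0,0,0],"jaw": 0}])

```text
time_s: 12.42
tool_pos: [0.5997, 0.0241, 0.156]
tool_rot: [149.9, 0.2, -158.8]
force: [-2.0, 1.7, -2.8]
grip_width: 0.0497
grasp_force: 40.0
```

```bash
python3 - <<'E'
from h import *
seat(0); print(env.get_obs()["wrist_torque"])
E
```

```text
pose [0.5997 0.0241 0.156 ] [ 149.9043    0.182  -158.7997] q [ -1.4982  26.6903  15.8495  86.5401 -31.4133  87.1207 132.1802] t 12.425 F [-1.9534  1.6849 -2.8082]
slide [-0.0006  0.0005  0.0149] ang [0.0005 0.     0.002 ]
[-0.6438 -0.0153  0.1394]
```

It's below key-top height with almost no force, so the key is in the notch. Continuing to the flange.

Emit:
step_arm(rows=[{"angular": [0,0,0],"slide": [0,0,0.005],"jaw": 0},{"angular": [0,0,0],"slide": [0,0,0.004],"jaw": 0},{"angular": [0,0,0],"slide": [0,0,0.002],"jaw": 0},{"angular": [0,0,0],"slide": [0,0,0],"jaw": 0}])

```text
time_s: 12.92
tool_pos: [0.5993, 0.0267, 0.1524]
tool_rot: [149.9, 0.3, -158.8]
force: [-2.2, -0.2, 5.5]
grip_width: 0.05
grasp_force: 40.0
```

Emit:
step_arm(rows=[{"angular": [0,0,0],"slide": [0,0,0.002],"jaw": 0},{"angular": [0,0,0],"slide": [0,0,0.002],"jaw": 0},{"angular": [0,0,0],"slide": [0,0,0.002],"jaw": 0},{"angular": [0,0,0],"slide": [0,0,0],"jaw": 0}])

```text
time_s: 13.42
tool_pos: [0.5989, 0.0279, 0.1503]
tool_rot: [149.9, 0.3, -158.8]
force: [-2.2, -0.7, 7.2]
grip_width: 0.0498
grasp_force: 40.0
```

```bash
python3 - <<'E'
from h import *
seat(0); print(env.get_obs()["wrist_torque"])
E
```

```text
pose [0.5989 0.0279 0.1503] [ 149.9175    0.3159 -158.7929] q [ -1.7299  26.6964  15.7203  87.207  -31.5652  86.3009 132.3026] t 13.425 F [-2.2076 -0.6964  7.2362]
slide [ 0.0007 -0.0004  0.0011] ang [0.0005 0.0007 0.0024]
[0.0494 0.4919 0.5868]
```

Emit:
step_arm(rows=[{"angular": [0,0,0],"slide": [0,0,0.002],"jaw": 0},{"angular": [0,0,0],"slide": [0,0,0.002],"jaw": 0},{"angular": [0,0,0],"slide": [0,0,0.002],"jaw": 0},{"angular": [0,0,0],"slide": [0,0,0],"jaw": 0}])

```text
time_s: 13.92
tool_pos: [0.5987, 0.0285, 0.1494]
tool_rot: [150.0, 0.4, -158.8]
force: [-4.3, -4.1, 13.7]
grip_width: 0.0493
grasp_force: 40.0
```

```bash
python3 - <<'E'
from h import *
seat(0); print(env.get_obs()["wrist_torque"])
E
```

```text
pose [0.5987 0.0285 0.1494] [ 149.9535    0.3843 -158.8159] q [ -1.7887  26.6402  15.7216  87.3827 -31.5949  86.0995 132.3343] t 13.925 F [-4.31   -4.1105 13.6758]
slide [ 0.0007 -0.0006 -0.0011] ang [0.0003 0.0011 0.0024]
[0.2086 0.9808 0.8126]
```

Emit:
step_arm(rows=[{"angular": [0,0,0],"slide": [0,0,0],"jaw": 1},{"angular": [0,0,0],"slide": [0,0,0],"jaw": 1},{"angular": [0,0,0],"slide": [0,0,0],"jaw": 1},{"angular": [0,0,0],"slide": [0,0,0],"jaw": 1}])

```text
time_s: 14.42
tool_pos: [0.5978, 0.0293, 0.1458]
tool_rot: [149.9, 0.2, -158.8]
force: [-0.4, -0.5, 0.2]
grip_width: 0.0812
grasp_force: 0.0
```

Emit:
step_arm(rows=[{"angular": [0,0,0],"slide": [0,0,-0.02],"jaw": 1},{"angular": [0,0,0],"slide": [0,0,-0.05],"jaw": 1},{"angular": [0,0,0],"slide": [0,0,-0.07],"jaw": 1},{"angular": [0,0,0],"slide": [0,0,-0.07],"jaw": 1},{"angular": [0,0,0],"slide": [0,0,-0.03],"jaw": 1},{"angular": [0,0,0],"slide": [0,0,0],"jaw": 1}])

```text
time_s: 15.18
tool_pos: [0.6197, -0.0277, 0.2507]
tool_rot: [150.0, 0.3, -158.9]
force: [-0.0, -0.3, -0.9]
grip_width: 0.0872
grasp_force: 0.0
```

```bash
python3 - <<'E'
from h import *
seat(.1)
a=env.read_camera("top")[:,:,::-1];b=env.read_camera("scene")[:,:,::-1]
cv2.imwrite("pics/top3.png",a);cv2.imwrite("pics/scene3.png",b)
cv2.imwrite("pics/p3.png",np.hstack([cv2.resize(a[140:220,200:280],(400,400),interpolation=2),cv2.resize(b[140:220,215:295],(400,400),interpolation=2)]))
E
```

```text
pose [ 0.6197 -0.0277  0.2507] [ 149.992     0.2733 -158.8699] q [  2.0488  27.1386  17.5746  74.9796 -30.8749  98.7184 130.9799] t 15.175 F [-0.0417 -0.3249 -0.8685]
slide [-0.      0.0021  0.0345] ang [0.     0.0007 0.0019]
```

View pics/p3.png

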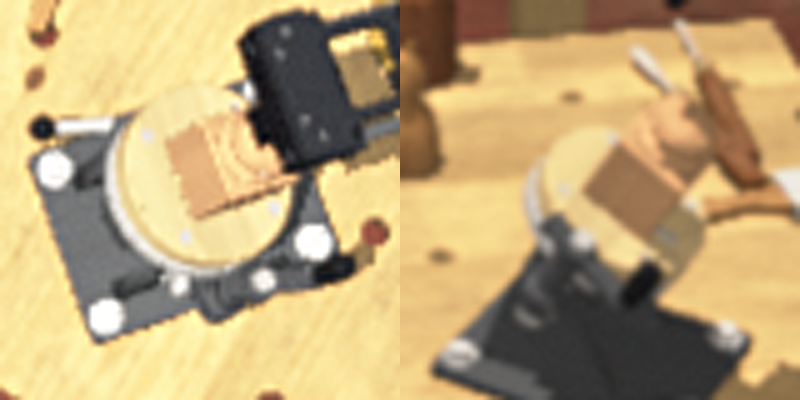

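Released. The plate sits concentric on the flange: dots at crop (148,135), (185,237), (275,210) top and (563,188), (670,235) scene. I'll check its height by triangulation.

```bash
python3 - <<'E'
from h import *
f=lambda p,o,k:(np.array(p)+.5)/k-.5+o
t=cv2.imread("pics/top3.png"); s=cv2.imread("pics/scene3.png")
def sat(im,p):
    h=255.-cv2.cvtColor(im,cv2.COLOR_BGR2HSV)[...,1]; x,y=np.round(p).astype(int); w=h[y-2:y+3,x-2:x+3]; w=np.clip(w-np.median(w)-20,0,None); yy,xx=np.mgrid[y-2:y+3,x-2:x+3]
    return np.array([(w*xx).sum(),(w*yy).sum()])/w.sum()
T=[sat(t,f(p,(200,140),5)) for p in [(148,135),(185,237),(275,210)]]
S=[sat(s,f((p[0]-400,p[1]),(215,140),5)) for p in [(563,188),(670,235)]]
print("T",T,"S",S)
for h in (0,.005,.014):
  print(h)
  for a in (45,135,225,315):
    X=P+(h+.018)*n+.0454*(np.cos(np.radians(a))*sx+np.sin(np.radians(a))*Y); print(a,proj("top",X),proj("scene",X))
# triangulate matching dots
for i in range(3):
  for j in range(2):
    X,e=tri(T[i],S[j])
    if e<.006: d=X-P; print(i,j,e,"seat coords",d@sx,d@Y,d@n)
E
```

```text
T [array([228.9925, 166.6642]), array([236.5924, 186.8424]), array([254.4337, 181.1024])] S [array([247.4, 177.4]), array([268.0133, 186.7733])]
0
45 [236.4567 187.438 ] [246.8116 176.9527]
135 [254.3515 181.9528] [263.2984 191.0797]
225 [247.0136 161.8378] [272.6803 180.6152]
315 [229.0013 166.8303] [256.8152 167.0557]
0.005
45 [237.2223 187.0259] [247.5632 175.9424]
135 [255.1506 181.5345] [264.1002 190.1091]
225 [247.7893 161.3632] [273.4775 179.6527]
315 [229.7426 166.3591] [257.566  166.0566]
0.014
45 [238.6116 186.2779] [248.9274 174.1087]
135 [256.6006 180.7755] [265.5554 188.3475]
225 [249.1968 160.5021] [274.9238 177.9064]
315 [231.0879 165.504 ] [258.928 164.244]
1 0 9.994254498001482e-05 seat coords 0.030116590192100702 0.030382028172324837 0.01656531516487819
```

The plate dots are about 17 mm above the flange against a nominal 18, so it's home. Now the catch.

```bash
cat >> h.py <<'E'
def knob(a,phi,up,K0=0):
    K=P+.07*Y+.02*n+.042*(-np.sin(a)*sx+np.cos(a)*Y)
    c,s=np.cos(np.radians(phi)),np.sin(np.radians(phi)); ty=-(c*sx+s*Y); go(K+(up-.010)*n,Ro.from_matrix(np.c_[np.cross(ty,-n),ty,-n]))
E
python3 -c "
from h import *
knob(1.39,50,.13)"
```

```text
pose [ 0.6188 -0.0263  0.249 ] [ 149.852     0.1304 -158.7802] q [  1.9904  27.1896  17.5064  75.1419 -30.8794  98.6985 130.982 ] t 15.275 F [-0.0254  0.6626 -0.5398]
slide [ 0.1547 -0.081   0.023 ] ang [ 0.0001 -0.0011  0.7241]
```

Emit:
step_arm(rows=[{"angular": [0,0,0],"slide": [0.05,-0.026,0],"jaw": 0.6},{"angular": [0,0,0],"slide": [0.055,-0.029,0],"jaw": 0.6},{"angular": [0,0,0],"slide": [0.05,-0.026,0],"jaw": 0.6},{"angular": [0,0,0.03],"slide": [0,0,0],"jaw": 0.6},{"angular": [0,0,0.055],"slide": [0,0,0],"jaw": 0.6},{"angular": [0,0,0.055],"slide": [0,0,0],"jaw": 0.6},{"angular": [0,0,0.055],"slide": [0,0,0],"jaw": 0.6},{"angular": [0,0,0.055],"slide": [0,0,0],"jaw": 0.6},{"angular": [0,0,0.055],"slide": [0,0,0],"jaw": 0.6},{"angular": [0,0,0.055],"slide": [0,0,0],"jaw": 0.6}])

```text
time_s: 16.52
tool_pos: [0.559, -0.0864, 0.2281]
tool_rot: [166.2, -27.1, 139.5]
force: [-0.0, 0.0, 0.1]
grip_width: 0.0521
grasp_force: 0.0
```

Emit:
step_arm(rows=[{"angular": [0,0,0.055],"slide": [0,0,0],"jaw": 0.6},{"angular": [0,0,0.055],"slide": [0,0,0],"jaw": 0.6},{"angular": [0,0,0.055],"slide": [0,0,0],"jaw": 0.6},{"angular": [0,0,0.055],"slide": [0,0,0],"jaw": 0.6},{"angular": [0,0,0.055],"slide": [0,0,0],"jaw": 0.6},{"angular": [0,0,0.055],"slide": [0,0,0],"jaw": 0.6},{"angular": [0,0,0.03],"slide": [0,0,0],"jaw": 0.6},{"angular": [0,0,0],"slide": [0,0,0],"jaw": 0.6}])

```text
time_s: 17.52
tool_pos: [0.5592, -0.0865, 0.2283]
tool_rot: [-159.8, -22.9, 67.6]
force: [-0.5, 0.3, 0.2]
grip_width: 0.052
grasp_force: 0.0
```

```bash
python3 -c "
from h import *
knob(1.39,50,.13); knob(1.39,50,.05); knob(1.39,50,.0)
a=env.read_camera('top')[:,:,::-1];b=env.read_camera('scene')[:,:,::-1]
cv2.imwrite('pics/p4.png',np.hstack([cv2.resize(a[140:240,210:310],(400,400),interpolation=2),cv2.resize(b[130:230,205:305],(400,400),interpolation=2)]))
"
```

```text
pose [ 0.5592 -0.0865  0.2283] [-159.7791  -22.8712   67.6024] q [ -8.8774  26.7438  40.1811  83.4672 -35.1026 100.6431  14.6965] t 17.525 F [-0.4822  0.3456  0.2376]
slide [-0.0003  0.0004  0.0223] ang [-0.0009 -0.0004  0.0045]
pose [ 0.5592 -0.0865  0.2283] [-159.7791  -22.8712   67.6024] q [ -8.8774  26.7438  40.1811  83.4672 -35.1026 100.6431  14.6965] t 17.525 F [-0.4822  0.3456  0.2376]
slide [-0.0005  0.0009  0.1823] ang [-0.0009 -0.0004  0.0045]
pose [ 0.5592 -0.0865  0.2283] [-159.7791  -22.8712   67.6024] q [ -8.8774  26.7438  40.1811  83.4672 -35.1026 100.6431  14.6965] t 17.525 F [-0.4822  0.3456  0.2376]
slide [-0.0007  0.0012  0.2823] ang [-0.0009 -0.0004  0.0045]
```

View pics/p4.png

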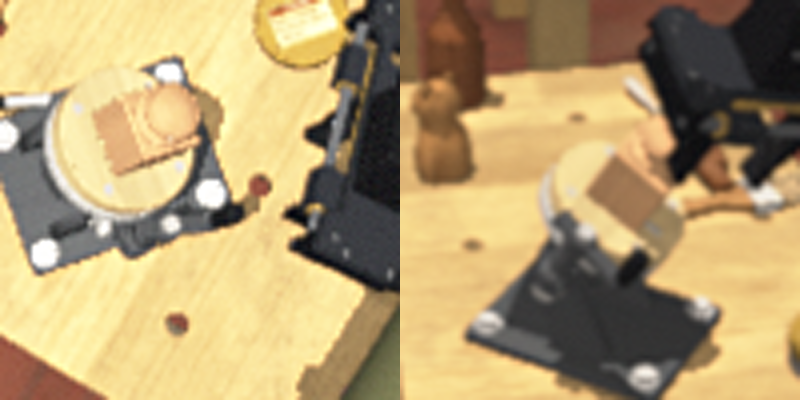

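The gripper is aligned above the knob and clear of the bud in both views. Descending along the axis to straddle it.

Emit:
step_arm(rows=[{"angular": [0,0,0.0045],"slide": [-0.0005,0.001,0.04],"jaw": 0.6},{"angular": [0,0,0],"slide": [0,0,0.06],"jaw": 0.6},{"angular": [0,0,0],"slide": [0,0,0.06],"jaw": 0.6},{"angular": [0,0,0],"slide": [0,0,0.06],"jaw": 0.6},{"angular": [0,0,0],"slide": [0,0,0.03],"jaw": 0.6},{"angular": [0,0,0],"slide": [0,0,0.02],"jaw": 0.6},{"angular": [0,0,0],"slide": [0,0,0.012],"jaw": 0.6},{"angular": [0,0,0],"slide": [0,0,0],"jaw": 0.6}])

```text
time_s: 18.62
tool_pos: [0.5352, -0.0222, 0.1075]
tool_rot: [-159.6, -22.6, 66.7]
force: [0.1, -0.5, 0.2]
grip_width: 0.0523
grasp_force: 0.0
```

Emit:
step_arm(newtons=8, rows=[{"angular": [0,0,0],"slide": [0,0,0],"jaw": 0},{"angular": [0,0,0],"slide": [0,0,0],"jaw": 0},{"angular": [0,0,0],"slide": [0,0,0],"jaw": 0},{"angular": [0,0,0],"slide": [0,0,0],"jaw": 0},{"angular": [0,0,0],"slide": [0,0,0],"jaw": 0}])

```text
time_s: 19.25
tool_pos: [0.5342, -0.0217, 0.1075]
tool_rot: [-159.5, -22.6, 66.7]
force: [-3.2, -0.3, 2.7]
grip_width: 0.0203
grasp_force: 7.2
```

```bash
python3 -c "
from h import *
knob(1.39,50,.0)
for i in range(5):
  a=1.39-(i+1)*.28; knob(a,50*a/1.39,0)
"
```

```text
pose [ 0.5342 -0.0217  0.1075] [-159.4717  -22.5879   66.7115] q [-14.2457  27.1034  37.8561  97.481  -37.2171  86.1307  15.604 ] t 19.25 F [-3.2039 -0.3479  2.6625]
slide [0.0003 0.0003 0.0035] ang [-0.0007 -0.0005 -0.0003]
pose [ 0.5342 -0.0217  0.1075] [-159.4717  -22.5879   66.7115] q [-14.2457  27.1034  37.8561  97.481  -37.2171  86.1307  15.604 ] t 19.25 F [-3.2039 -0.3479  2.6625]
slide [-0.0084 -0.0214  0.0036] ang [-0.0008 -0.0004  0.0556]
pose [ 0.5342 -0.0217  0.1075] [-159.4717  -22.5879   66.7115] q [-14.2457  27.1034  37.8561  97.481  -37.2171  86.1307  15.604 ] t 19.25 F [-3.2039 -0.3479  2.6625]
slide [-0.0107 -0.0448  0.0036] ang [-0.0008 -0.0004  0.1116]
pose [ 0.5342 -0.0217  0.1075] [-159.4717  -22.5879   66.7115] q [-14.2457  27.1034  37.8561  97.481  -37.2171  86.1307  15.604 ] t 19.25 F [-3.2039 -0.3479  2.6625]
slide [-0.0065 -0.0678  0.0037] ang [-0.0008 -0.0003  0.1675]
pose [ 0.5342 -0.0217  0.1075] [-159.4717  -22.5879   66.7115] q [-14.2457  27.1034  37.8561  97.481  -37.2171  86.1307  15.604 ] t 19.25 F [-3.2039 -0.3479  2.6625]
slide [ 0.004  -0.0888  0.0037] ang [-0.0009 -0.0002  0.2235]
pose [ 0.5342 -0.0217  0.1075] [-159.4717  -22.5879   66.7115] q [-14.2457  27.1034  37.8561  97.481  -37.2171  86.1307  15.604 ] t 19.25 F [-3.2039 -0.3479  2.6625]
slide [ 0.0198 -0.1061  0.0038] ang [-0.0009 -0.0002  0.2795]
```

Knob gripped. Computing the arc increments.

```bash
python3 -c "
from h import *
N=10;A=np.linspace(1.39,-.03,N+1)
pos=lambda a:.042*(-np.sin(a)*sx+np.cos(a)*Y)
def R(a):
    p=np.radians(50)*a/1.39; ty=-(np.cos(p)*sx+np.sin(p)*Y); return Ro.from_matrix(np.c_[np.cross(ty,-n),ty,-n])
for i in range(N): print(R(A[i]).inv().apply(pos(A[i+1])-pos(A[i]))/.5,(R(A[i]).inv()*R(A[i+1])).as_rotvec()/np.pi)
"
```

```text
[-0.0051 -0.0108 -0.    ] [-0.     -0.      0.0284]
[-0.0046 -0.011  -0.    ] [0.     0.     0.0284]
[-0.004  -0.0112  0.    ] [0.     0.     0.0284]
[-0.0034 -0.0114  0.    ] [-0.     -0.      0.0284]
[-0.0028 -0.0116 -0.    ] [0.     0.     0.0284]
[-0.0022 -0.0117  0.    ] [-0.     -0.      0.0284]
[-0.0015 -0.0118 -0.    ] [0.     0.     0.0284]
[-0.0009 -0.0119 -0.    ] [-0.     -0.      0.0284]
[-0.0003 -0.0119 -0.    ] [-0.      0.      0.0284]
[ 0.0003 -0.0119 -0.    ] [0.     0.     0.0284]
```

Emit:
step_arm(newtons=10, rows=[{"angular": [0,0,0.0284],"slide": [-0.005,-0.0108,0],"jaw": 0},{"angular": [0,0,0.0284],"slide": [-0.0046,-0.011,0],"jaw": 0},{"angular": [0,0,0.0284],"slide": [-0.004,-0.0112,0],"jaw": 0},{"angular": [0,0,0.0284],"slide": [-0.0034,-0.0114,0],"jaw": 0},{"angular": [0,0,0.0284],"slide": [-0.0028,-0.0116,0],"jaw": 0},{"angular": [0,0,0],"slide": [0,0,0],"jaw": 0}])

```text
time_s: 20.0
tool_pos: [0.5062, -0.0217, 0.1134]
tool_rot: [-152.4, -11.7, 42.2]
force: [-2.2, -5.1, -4.5]
grip_width: 0.0171
grasp_force: 9.4
```

```bash
python3 -c "
from h import *
knob(.68,24.5,.0)
d=env.get_obs()['tool_pos']-(P+.07*Y+.02*n); print(d@sx,d@Y,d@n)"
```

```text
pose [ 0.5062 -0.0217  0.1134] [-152.3911  -11.7051   42.1586] q [-18.9278  24.4995  43.2172 101.4661 -36.7948  85.9524  -8.9184] t 20.0 F [-2.2023 -5.0682 -4.5308]
slide [ 0.0051 -0.005   0.0037] ang [ 0.0009  0.0006 -0.002 ]
-0.029735865060212828 0.03397246135419427 -0.008142139613394044
```

Emit:
step_arm(rows=[{"angular": [0,0,0.0284],"slide": [-0.0022,-0.0117,0],"jaw": 0},{"angular": [0,0,0.0284],"slide": [-0.0015,-0.0118,0],"jaw": 0},{"angular": [0,0,0.0284],"slide": [-0.0009,-0.0119,0],"jaw": 0},{"angular": [0,0,0.0284],"slide": [0,-0.0119,0],"jaw": 0},{"angular": [0,0,0],"slide": [0,0,0],"jaw": 0}])

```text
time_s: 20.62
tool_pos: [0.4899, -0.008, 0.1242]
tool_rot: [-150.2, -1.7, 24.1]
force: [-5.8, -7.0, -3.1]
grip_width: 0.0167
grasp_force: 10.0
```

Emit:
step_arm(rows=[{"angular": [0,0,0.02],"slide": [0.0005,-0.01,0],"jaw": 0},{"angular": [0,0,0],"slide": [0,0,0],"jaw": 0}])

```text
time_s: 20.88
tool_pos: [0.488, -0.0039, 0.1267]
tool_rot: [-150.1, 0.2, 21.0]
force: [-6.4, -8.0, -1.1]
grip_width: 0.0168
grasp_force: 10.0
```

```bash
python3 -c "
from h import *
knob(0,0,.0)
o=env.get_obs();d=o['tool_pos']-(P+.07*Y+.02*n); print(d@sx,d@Y,d@n, o['force']@sx,o['force']@Y,o['force']@n)"
```

```text
pose [ 0.488  -0.0039  0.1267] [-150.1387    0.1586   21.0368] q [-24.8227  21.8071  47.8115 104.0956 -36.4885  86.3038 -34.2679] t 20.875 F [-6.4193 -8.0247 -1.1498]
slide [ 0.0052 -0.0061  0.0037] ang [0.0008 0.0011 0.0002]
-0.003046184969175016 0.04459964195040629 -0.00815599733794733 -5.083881511268443 8.85965979583442 1.60758885741361
```

Emit:
step_arm(rows=[{"angular": [0,0,0],"slide": [-0.003,-0.006,0],"jaw": 0},{"angular": [0,0,0],"slide": [-0.002,-0.006,0],"jaw": 0},{"angular": [0,0,0],"slide": [0,-0.005,0],"jaw": 0},{"angular": [0,0,0],"slide": [0,0,0],"jaw": 0}])

```text
time_s: 21.38
tool_pos: [0.4858, -0.0006, 0.1291]
tool_rot: [-150.6, -0.0, 20.9]
force: [3.4, -10.5, -12.9]
grip_width: 0.0169
grasp_force: 10.0
```

```bash
python3 -c "
from h import *
o=env.get_obs();d=o['tool_pos']-(P+.07*Y+.02*n); print(d@sx,d@Y,d@n, o['force']@sx,o['force']@Y,o['force']@n,o['grip_width'])"
```

```text
0.001430502842213125 0.04550203271368655 -0.008026616568246861 -16.038129138738398 0.5406982677659607 -5.637570459305479 0.016865089426407482
```

The knob has met its stop (16 N along the closing direction). Releasing, backing off along the axis and checking.

Emit:
step_arm(rows=[{"angular": [0,0,0],"slide": [0,0,0],"jaw": 0.6},{"angular": [0,0,0],"slide": [0,0,0],"jaw": 0.6},{"angular": [0,0,0],"slide": [0,0,0],"jaw": 0.6},{"angular": [0,0,0],"slide": [0,0,0],"jaw": 0.6},{"angular": [0,0,0],"slide": [0,0,-0.03],"jaw": 0.6},{"angular": [0,0,0],"slide": [0,0,-0.06],"jaw": 0.6},{"angular": [0,0,0],"slide": [0,0,-0.08],"jaw": 0.6},{"angular": [0,0,0],"slide": [0,0,-0.08],"jaw": 0.6},{"angular": [0,0,0],"slide": [0,0,-0.08],"jaw": 0.6}])

```text
time_s: 22.5
tool_pos: [0.515, -0.0727, 0.2775]
tool_rot: [-150.0, -0.3, 21.2]
force: [0.4, 0.1, -0.0]
grip_width: 0.0522
grasp_force: 0.0
```

Emit:
step_arm(rows=[{"angular": [0,0,0],"slide": [0.02,0.06,-0.04],"jaw": 0.6},{"angular": [0,0,0],"slide": [0,0.1,0],"jaw": 0.6},{"angular": [0,0,0],"slide": [0,0.1,0],"jaw": 0.6},{"angular": [0,0,0],"slide": [0,0.05,0],"jaw": 0.6},{"angular": [0,0,0],"slide": [0,0,0],"jaw": 0.6}])

```text
time_s: 23.12
tool_pos: [0.5757, -0.2044, 0.214]
tool_rot: [-149.9, -0.0, 21.0]
force: [0.1, 0.6, -0.2]
grip_width: 0.0522
grasp_force: 0.0
```

```bash
python3 -c "
from h import *
print(env.get_obs()['tool_pos'])
a=env.read_camera('top')[:,:,::-1];b=env.read_camera('scene')[:,:,::-1]
cv2.imwrite('pics/top5.png',a);cv2.imwrite('pics/scene5.png',b)
c=lambda im,x,y:cv2.resize(im[y:y+60,x:x+60],(400,400),interpolation=2)
cv2.imwrite('pics/p5.png',np.hstack([c(a,215,155),c(b,230,150)]))
for a in(0,.1):
  q=P+.07*Y+.02*n+.042*(-np.sin(a)*sx+np.cos(a)*Y)+.015*n; print(a,(proj('top',q)-(215,155))*6.67,(proj('scene',q)-(230,150))*6.67+(400,0))
"
```

```text
[ 0.5757 -0.2044  0.214 ]
0 [283.8778 360.1879] [496.6772 296.5558]
0.1 [291.4784 357.0658] [504.5534 302.8579]
```

View pics/p5.png

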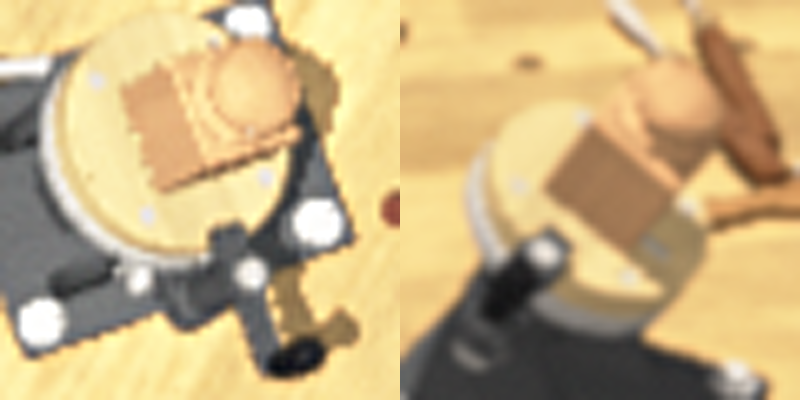

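```bash
python3 - <<'E'
from h import *
f=lambda p,o:(np.array(p)+.5)/6.667-.5+o
T=lambda p:f(p,(215,155)); S=lambda p:f((p[0]-400,p[1]),(230,150))
def show(l,p,q):
    X,e=tri(T(p),S(q)); d=X-P; print(l,e,d@sx,d@Y,d@n)
show("bolt",(250,273),(545,250))
show("knob",(297,357),(505,295))
# before: bolt in p3-type images (crop 5x)
g=lambda p,o:(np.array(p)+.5)/5-.5+o
X,e=tri(g((264,280),(200,140)),g((180,243),(215,140)));d=X-P;print("bolt before",e,d@sx,d@Y,d@n)
# bar on plane at pivot-level heights: nose tip, bar near knob
for nm,p in(("nose tip",(228,232)),("bolt",(250,273)),("bar before knob",(268,330))):
    for h in(.02,.026): d=plane("top",T(p),P+h*n,n)-P; print(nm,h,d@sx,d@Y)
a=cv2.imread("pics/top5.png"); b=cv2.imread("pics/scene5.png")
c=lambda im,x,y:cv2.resize(im[y:y+30,x:x+30],(400,400),interpolation=2)
cv2.imwrite('pics/p6.png',np.hstack([c(a,240,183),c(b,238,178)]))
E
```

```text
bolt 0.0004096060990441724 0.000714146423528841 0.0695328123977436 0.033441531011632275
knob 0.002481658515766951 -0.0016710109294067986 0.11188728652937925 0.04004420254012912
bolt before 0.002253285382062295 -0.0007175004058165083 0.0705355569225198 0.030438923729952577
nose tip 0.02 -0.00380966596526291 0.04844664267226004
nose tip 0.026 -0.00017829328636989432 0.048962314676990894
bolt 0.02 -0.0072507357666094716 0.06870433807537926
bolt 0.026 -0.003602747788993421 0.06912219524925917
bar before knob 0.02 -0.005926965300681359 0.09511416476727153
bar before knob 0.026 -0.0022853691846089156 0.09540450137776726
```

View pics/p6.png

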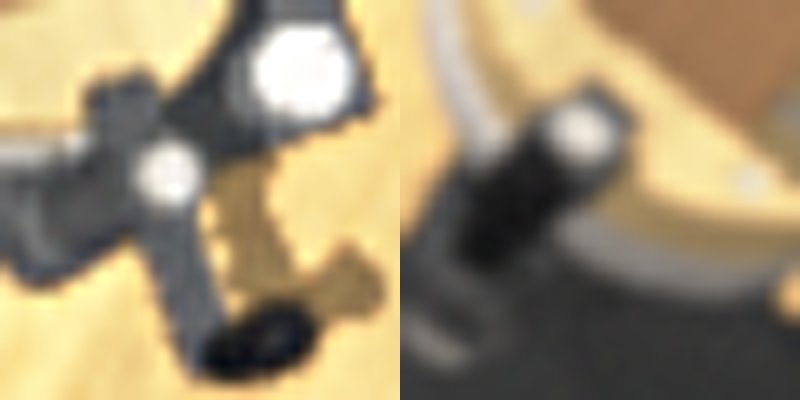

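The final view shows the plate flush, the catch nose over the rim and the bar pointing straight away from the spindle axis, within measuring error. The stall force earlier also shows it is on its stop.

```bash
python3 -c "
from cell import env
print(env.sign_off())"
```

```text
the job is handed in; nothing more can be done
None
```

The finial blank is seated on the spindle with its notch on the key and flush on the flange, the catch is closed against its stop, and the job was handed in at about 23 s. I did not move or touch the bear, tin or offcut.

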